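# Hold a glass cell in the light path

### The arm

A 7-joint arm with a two-finger parallel gripper is mounted at the origin on a cart in front of the work surface, level with it; the furniture and walls round the work are solid. World frame = base frame: x ahead of the robot, y to its left, z up, the work surface at z = 0. Lengths are in m, angles in rad, forces in N, time in s.
With the tool pointing down it reaches from about 0.35 to 0.9 m from the base axis. Payload 8.1 kg.
Tool frame: the origin (TCP) lies at the centre of the arm's flange, where the gripper is bolted on; the fingertips stand 178 mm ahead of it and the grasp point (between the pads) lies 159 mm ahead of it; z points along the fingers, y is the direction in which the jaws open and shut (so a half turn about z gives the same grasp; the last joint's range is limited). The gripper opens to 92 mm and grips with 3 to 60 N. Pads are 19 mm wide; open, the fingers measure 130 mm over their backs; the gripper's body (75 mm by 190 mm) begins 47 mm behind the grasp point.
Start: joints at [-1.405, 0.434, 0.025, 1.573, -0.012, 1.134, -0.075], TCP at [0.166, 0.603, 0.405] pointing down, gripper open.
Joint ranges: [-2.62, 2.62], [-0.44, 2.09], [-1.27, 1.32], [0.08, 2.57], [-1.32, 4.46], [0.12, 2], [-2.74, 2.74]. Speed limits (rad/s): [2.22, 2.22, 3.01, 3.01, 3.14, 3.14, 3.14].

### API

Orientations are given as a rotation vector (axis times angle).
In Python, from cell import arm, get_image, camera_model gives the robot as it stands. The module is installed in compiled form; this text tells all that it offers.
- The arm moves only by the shell command python3 -m pendant 'ROWS' [FORCE]. ROWS is JSON, a list that holds one entry, the list of rows, each a list of 7 numbers: the shift along the tool's x, y, z in mm, then the turn, a rotation vector about the tool's x, y, z in rad, then the closure, from -1 (fully open) to 1 (shut). In form: [[[x, y, z, rx, ry, rz, hand], ...]]. A call has 1 to 20 rows; each row is the pose to reach, as a shift and turn from the pose commanded when the call began, along the tool's axes at that moment; what a row does not reach only later rows make up. A row lasts 1/8 s, in which the tool goes at most 62.5 mm and 10.7 degrees, less where a joint would pass 70% of its speed; a pose out of reach is approached as far as the arm can. A call with a gripper value outside its range is refused whole. The fingers move at their own pace and stop on an object; FORCE is the grip in N (left out, the last holds). Time passes only in rows, so rows that repeat a pose let the fingers close. It gives the time, the measured TCP pose, the force and the opening at its end, in the units of the state.
- arm.observe(): the state, without advancing time (a new reading comes with each control period).
- get_image(name): name is "side" or "top"; returns the picture (420x560x3 uint8, red, green, blue); there is no depth.
- camera_model(name): a dict with "fx", "fy", "cx", "cy" (pixels), "position" and "orientation" of the camera in the world. Camera axes: x right, y down, z forward; pixel columns grow to the right and rows downward; lengths in m; the calibration is good to about 2 mm. A picture is of the moment at which its call begins. camera_model takes no time and is no camera call.
- arm.sign_off(): hands the job in, once; it reports no verdict.
The state is a dict: "clock": time; "joints": joint angles; "dq": joint speeds; "joint_efforts": joint torques, N m; "position": TCP position; "ee_rot": TCP orientation; "force": force on the tool from outside, world axes, zero at the start; "ft_torque": the same for the moment, N m; "width": opening from 0.0 (shut) to 1.0 (fully open).
Only numpy, scipy, OpenCV 4.12 (cv2) and the standard library are available. Lean on these libraries where they do the work, as an engineer would, in place of code of your own. Each camera call takes 0.05 s, during which the arm holds its last target.

### The job

Wind the instrument's hand crank counterclockwise (seen from above) until the receiver post is fully back at its stop; move the post only with the crank. Then take the taller of the two glass cells out of its stand by its two frosted faces, without touching its clear panes, and hold it upright and still in the middle of the gap between lamp and receiver, panes square to the light path and the beam passing 30 mm above its underside, clear of everything but the gripper. Finish while still holding it there, and leave the short cell, tin, timer and weight where they are.

Things in the scene. Friction and masses are not known exactly. Their poses are not given: they have to be found in the camera images.
- rig: Fixed bench instrument on an aluminium base plate 96 x 276 x 12 mm. Origin: on the bench top, straight under the middle of the light path. Its y axis is the light path's direction, from the fixed grey lamp post (36 mm in x, 30 mm in y, top at z = 76 mm, inner face at y = -32 mm) towards the receiver post and the crank; z up. The base plate covers x -48 to 48 mm, y -71 to 205 mm. The grey gearbox under the crank covers x -28 to 28, y 118 to 182 mm, top at z = 46 mm.
- beam (a point): Middle of the light path when the receiver is fully back: 60 mm above the rig's origin; axes as the rig's (y along the light). With the receiver back, the gap between the posts runs from y = -32 to +32 mm here. The lenses are 12 mm discs on the posts' inner faces.
- receiver: White receiver post on a slide, 36 mm in x, 30 mm in y, top at z = 76 mm. Origin: at bench-top height under its inner face (the face towards the lamp, with a lens 60 mm up); axes as the rig's. Slides along the rig's y: origin at y = -12 mm nearest the lamp (gap 20 mm), +32 mm fully back (gap 64 mm). Driven by the crank, 22 mm a turn; stays where the crank leaves it. Not to be pushed.
- crank (a joint): Angle of the hand crank, rad, about an upright axis; grows counterclockwise seen from above; at 0 the crank arm points along the rig's +y. Hard stops at 0 and at 12.57 (two full turns, receiver fully back). Starts between 0 and 1.5. Turning takes about 2 N at the grip; it stays where it is left.
- crank_axis (a point): Point on the crank's upright axis at the height of the grip's middle: in the rig frame x 0, y 150, z 90 mm.
- grip_mid (a point): Middle of the crank's upright black grip, a round bar 17 mm thick, free from 64 to 108 mm above the bench, 42 mm from the crank's axis; this point is 90 mm above the bench. The grip spins freely on its pin, so it can be carried round with the hand's direction unchanged. The crank arm below it has its top at 62 mm.
- cell: The taller glass cell, an open upright rectangular cell 30 x 18 x 70 mm, 80 g. Origin: centre of its underside; z up. Its two narrow faces at x = +-15 mm are frosted (17 mm wide, whitish): grip only these, 30 mm apart. It starts upright in its stand's pocket (20 mm deep), 50 mm of it standing out.
- cell_panes: The taller cell's two clear panes, 26 mm wide, its wide faces at y = +-9 mm of the cell; part of the cell, same origin and axes. Not to be touched.
- cell_sight (a point): Sight point of the taller cell: on its middle axis, 30 mm above its underside. The light must pass through here.
- stand_tall: Grey block 60 x 50 x 25 mm with a pocket 33 x 21 mm, 20 mm deep, in which the taller cell stands, its bottom 5 mm above the bench; fixed. Origin: centre of its underside; pocket's long side along x.
- stand_short: Same block for the short cell; fixed. The two blocks may stand either way round.
- short_cell: Bystander: a like cell only 45 mm tall (30 x 18 mm), loose in the other stand. Origin: centre of its underside.
- tin: Bystander: round metal tin, 59 mm wide, 36 mm tall, loose. Origin: centre of its underside.
- timer: Bystander: grey timer 70 x 62 x 18 mm, lying flat, loose. Origin: centre of its underside.
- weight: Bystander: brass weight 32 mm wide, 46 mm tall, loose. Origin: centre of its underside.
Not all that is in view belongs to the job. Leave any blue or pink look-alike of the cell alone.

How it is judged:
On the way, in this order (a step that is already met when the one before it is completed fails the run):
1. the crank is wound to its stop and the receiver is fully back while the tall cell still stands in its stand (value of joint crank above 12.25 rad and y of receiver in the frame of rig above 0.03 m and horizontal distance between cell and stand_tall below 0.006 m and z of cell in the frame of stand_tall below 0.012 m), for 0.2 s.
2. the tall cell is lifted clear of its stand in the gripper (z of cell in the frame of stand_tall above 0.03 m and contact force between the fingers and cell above 1 N), for 0.2 s.
At the end, for the whole second after the job is handed in: Crank at its stop (over 12.25 rad), receiver fully back; the cell held by the gripper only, still, panes untouched; its sight point within 6 mm (rig x), 12 mm (y, along the light) and 10 mm (z) of the beam point, panes square to the light within 0.14 rad, upright within 0.12 rad (value of joint crank above 12.25 rad and y of receiver in the frame of rig above 0.03 m and x of cell_sight in the frame of beam between -0.006 and 0.006 m and y of cell_sight in the frame of beam between -0.012 and 0.012 m and z of cell_sight in the frame of beam between -0.01 and 0.01 m and angle between the y axis of cell and the y axis of rig, either way round below 0.14 rad and angle between cell's own z axis and vertical below 0.12 rad and contact force between the fingers and cell above 2 N and contact force between the fingers and cell_panes below 0.5 N and contact force between cell and rig below 0.2 N and contact force between cell and receiver below 0.2 N and linear speed of cell below 0.01 m/s and angular speed of cell below 0.1 rad/s); the arm keeps its last pose, push and grip.
It fails at once if the clear panes of the tall cell are touched by the robot (contact force between any of the fingers, the arm and cell_panes above 0.5 N).
It fails at once if the receiver post is pushed by the robot or the cell instead of wound by the crank (contact force between any of the fingers, the arm, cell and receiver above 3 N).
It fails at once if the tall cell is tipped over (angle between cell's own z axis and vertical above 0.5 rad).
It fails at once if a bystander (short cell, tin, timer, weight) is shifted more than 25 mm or the short cell is tipped (distance of any of short_cell, tin, timer, weight from where it was at the start of the episode above 0.025 m or angle between short_cell's own z axis and vertical above 0.4 rad).
It also fails if it takes over 67 s, if anything falls off the work surface, if the arm or the gripper's body presses on something with over 40 N, if the wrist force passes 120 N, or if a joint passes its speed limit or range.

## Working session

There is one attempt and no reset: what is moved stays moved. The work goes in short steps, Python scripts to look and compute and a shell command to move; the robot and the scene stay as the last step left them, time stands still between calls to the robot, and variables do not carry over. Pictures are saved under pics/ and viewed, and the job is handed in when it is done.

```bash
mkdir -p pics; python3 - <<'E'
from cell import arm,get_image,camera_model
import cv2
print(arm.observe())
for n in("side","top"):
    print(camera_model(n))
    cv2.imwrite(f"pics/{n}0.png",get_image(n)[:,:,::-1])
E
```

```text
{'clock': 0.0, 'joints': array([-1.40459441,  0.43523162,  0.02498802,  1.57406964, -0.01158076,
        1.13396969, -0.0751218 ]), 'dq': array([-5.20578620e-04,  4.38774443e-04, -4.91088584e-04, -1.77622382e-03,
       -9.68553609e-04, -7.23346586e-05,  8.33082085e-04]), 'joint_efforts': array([ 3.65349479e-04, -6.67839146e+01,  9.85334292e-01, -3.14464545e+01,
       -6.04163460e-02,  4.29392047e-02,  1.89485336e-04]), 'position': array([0.16596823, 0.60233756, 0.40395018]), 'ee_rot': array([-4.21107954e-01, -3.11319800e+00,  2.40819527e-03]), 'force': array([ 0.35833374, -0.9397831 ,  0.24742902]), 'ft_torque': array([-0.02977787,  0.0079193 ,  0.05296421]), 'width': 1.000296127649298}
{'fx': 487.54590557056434, 'fy': 487.54590557056434, 'cx': 281.6940073025946, 'cy': 207.56117427819186, 'position': array([-0.03460548, -1.1154426 ,  0.58023346]), 'orientation': array([-1.91179534,  0.44673016, -0.32960584])}
{'fx': 409.2293556850509, 'fy': 409.2293556850509, 'cx': 274.1700608698798, 'cy': 213.81619580798744, 'position': array([0.46372423, 0.01892689, 1.11466487]), 'orientation': array([-2.17987779,  2.16457948, -0.11531083])}
```

View pics/side0.png

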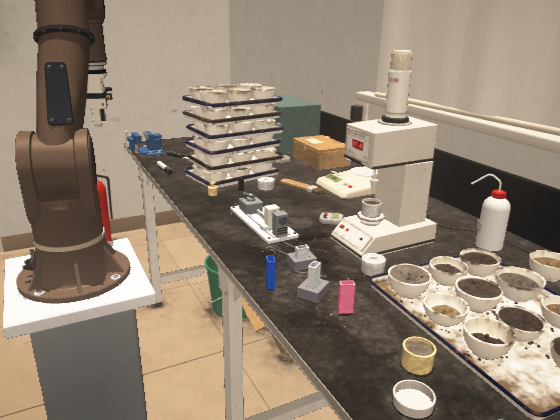

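View pics/top0.png

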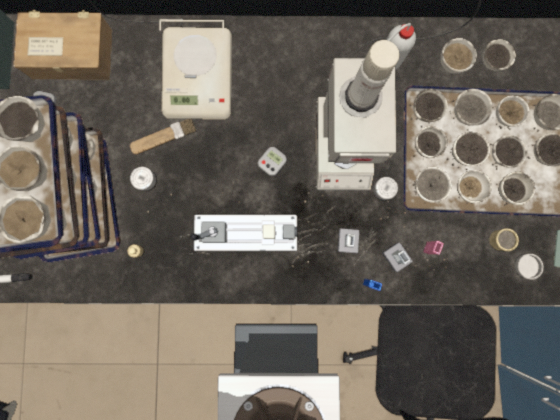

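The top view has up = world +x and left = +y. The rig is around (245,232), with the crank at the left and the lamp at the right. The stands are near (348,240) and (399,257). I'll enlarge both views.

```bash
python3 - <<'E'
import cv2
t=cv2.imread("pics/top0.png"); s=cv2.imread("pics/side0.png")
cv2.imwrite("pics/t1.png",cv2.resize(t[195:275,185:310],None,fx=6.4,fy=6.4,interpolation=cv2.INTER_CUBIC))
cv2.imwrite("pics/t2.png",cv2.resize(t[215:295,325:450],None,fx=6.4,fy=6.4,interpolation=cv2.INTER_CUBIC))
cv2.imwrite("pics/s1.png",cv2.resize(s[180:310,225:385],None,fx=4.6,fy=4.6,interpolation=cv2.INTER_CUBIC))
E
```

```text
(no output)
```

View pics/t1.png

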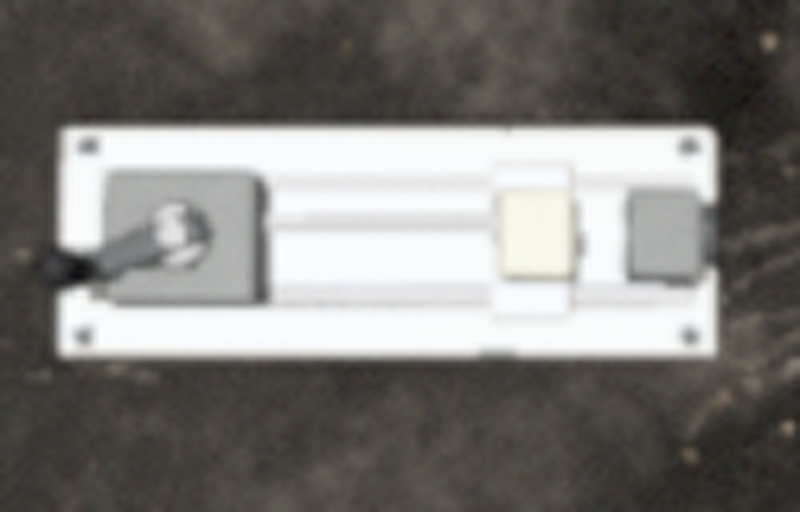

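View pics/t2.png

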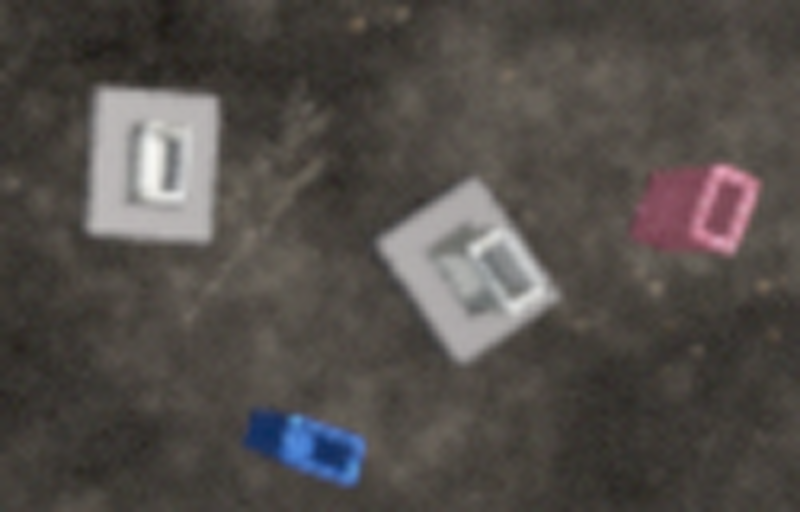

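View pics/s1.png

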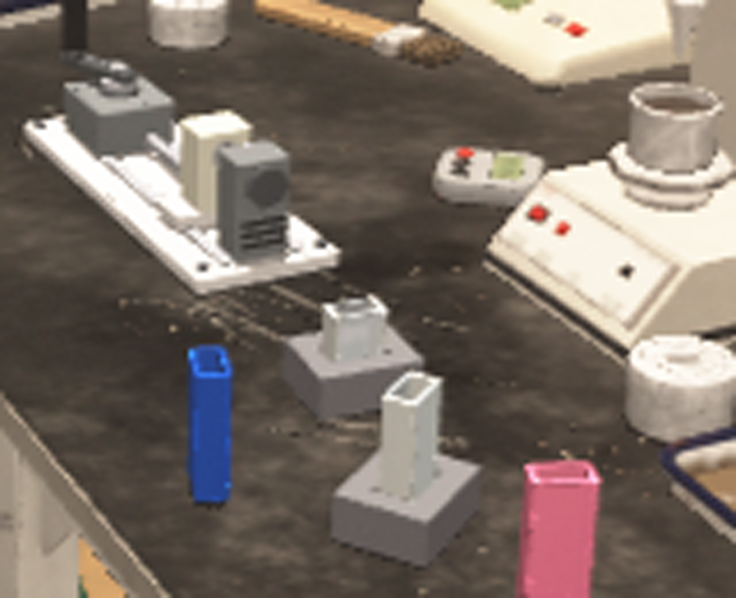

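```bash
cat > h.py <<'E'
import numpy as np, cv2
from scipy.spatial.transform import Rotation as R
from cell import camera_model
def ray(cam,uv):
    c=camera_model(cam); Rm=R.from_rotvec(c["orientation"]).as_matrix()
    d=Rm@np.array([(uv[0]-c["cx"])/c["fx"],(uv[1]-c["cy"])/c["fy"],1]); return np.array(c["position"]),d
def plane(cam,uv,z):
    p,d=ray(cam,uv); return p+d*(z-p[2])/d[2]
def proj(cam,X):
    c=camera_model(cam); Rm=R.from_rotvec(c["orientation"]).as_matrix()
    q=Rm.T@(np.array(X)-c["position"]); return np.array([q[0]/q[2]*c["fx"]+c["cx"],q[1]/q[2]*c["fy"]+c["cy"]])
def crop(uv,o,s): return [(uv[0]+.5)/s-.5+o[0],(uv[1]+.5)/s-.5+o[1]]
E
python3 - <<'E'
from h import *
np.set_printoptions(precision=4,suppress=True)
def P(l,o,z): 
    a=np.array([plane("top",crop(u,o,6.4),z)[:2] for u in l]); print(a.tolist(),"mean",a.mean(0)); 
    print(" edges",[ (round(np.linalg.norm(a[i]-a[i-1]),4), round(np.degrees(np.arctan2(*(a[i]-a[i-1])[::-1])),1)) for i in range(len(a))]) if len(a)>1 else 0; return a
o1=(185,195);o2=(325,215)
print("plate");P([(62,126),(716,126),(718,356),(58,356)],o1,.012)
print("lamp");P([(628,190),(703,190),(703,282),(628,282)],o1,.076)
print("recv");P([(498,190),(577,190),(577,278),(498,278)],o1,.076)
print("axis hub");P([(180,234)],o1,.07)
print("gearbox");P([(106,172),(258,172),(258,302),(104,302)],o1,.046)
print("grip");P([(62,266)],o1,.108)
print("stand");P([(476,178),(560,297),(465,364),(376,242)],o2,.025)
print("cell");P([(496,226),(549,290),(512,315),(466,250)],o2,.075)
print("short");P([(96,86),(220,94),(210,243),(87,236)],o2,.025)
print("blue");P([(290,415),(365,450),(352,487),(283,462)],o2,.09)
E
```

```text
plate
[[0.5723760535677674, 0.22951638063398666], [0.5744014498127447, -0.046976824611237075], [0.4774338085015634, -0.047940211416175674], [0.4755464679735795, 0.22863744806863365]] mean [0.5249 0.0908]
 edges [(np.float64(0.0968), np.float64(0.5)), (np.float64(0.2765), np.float64(-89.6)), (np.float64(0.097), np.float64(-179.4)), (np.float64(0.2766), np.float64(90.4))]
lamp
[[0.5421459988065611, -0.008182813404627162], [0.5423603246452726, -0.038012883672308], [0.5058100811268575, -0.0380778982303234], [0.5056024751166044, -0.008353061790933435]] mean [ 0.524  -0.0232]
 edges [(np.float64(0.0365), np.float64(0.3)), (np.float64(0.0298), np.float64(-89.6)), (np.float64(0.0366), np.float64(-179.9)), (np.float64(0.0297), np.float64(90.4))]
recv
[[0.5417746669061849, 0.04349950706334621], [0.5420002973230775, 0.012096055053567478], [0.5070446304644965, 0.011864763140302225], [0.5068257682824433, 0.04316229027173794]] mean [0.5244 0.0277]
 edges [(np.float64(0.035), np.float64(0.6)), (np.float64(0.0314), np.float64(-89.6)), (np.float64(0.035), np.float64(-179.6)), (np.float64(0.0313), np.
[... 1328 characters left out ...]
[0.5340792625915196, -0.21313376501230172], [0.47217398855794046, -0.20810979944505728], [0.47471751060713224, -0.1570834563114306]] mean [ 0.5045 -0.1849]
 edges [(np.float64(0.0625), np.float64(-4.0)), (np.float64(0.0518), np.float64(-93.3)), (np.float64(0.0621), np.float64(175.4)), (np.float64(0.0511), np.float64(87.1))]
blue
[[0.4055226213513757, -0.2246904877001272], [0.39230986772711685, -0.253530387192956], [0.37815162059001467, -0.24822095467864982], [0.3875230604766762, -0.22167759314115207]] mean [ 0.3909 -0.237 ]
 edges [(np.float64(0.0182), np.float64(-9.5)), (np.float64(0.0317), np.float64(-114.6)), (np.float64(0.0151), np.float64(159.4)), (np.float64(0.0281), np.float64(70.6))]
```

```bash
python3 - <<'E'
import cv2
from h import *
s=cv2.imread("pics/side0.png")
cv2.imwrite("pics/s2.png",cv2.resize(s[170:230,215:295],None,fx=10,fy=10,interpolation=cv2.INTER_CUBIC))
for th in(.2,.3,.4):
  g=np.array([.524-.042*np.sin(th),.1738+.042*np.cos(th)])
  print(th,[proj("side",[*g,z]).round(1) for z in(.064,.108)],proj("top",[*g,.108]).round(1))
print("hub62",proj("side",[.524,.1738,.062]), "cell", [proj("side",[.4619,-.315,z]).round(1) for z in (.025,.075)])
o=R.from_rotvec([-4.21107954e-01,-3.113198,2.4e-3]).as_matrix();print(o.round(3))
E
```

```text
0.2 [array([241.9, 190.9]), array([241.7, 177.4])] [192.2 233.4]
0.3 [array([240.8, 191.1]), array([240.6, 177.7])] [192.6 235. ]
0.4 [array([239.8, 191.5]), array([239.6, 178. ])] [193.1 236.7]
hub62 [249.58758545 195.2369697 ] cell [array([312.4, 284.8]), array([313.3, 264.7])]
[[-0.964  0.266 -0.   ]
 [ 0.266  0.964 -0.002]
 [-0.    -0.002 -1.   ]]
```

View pics/s2.png

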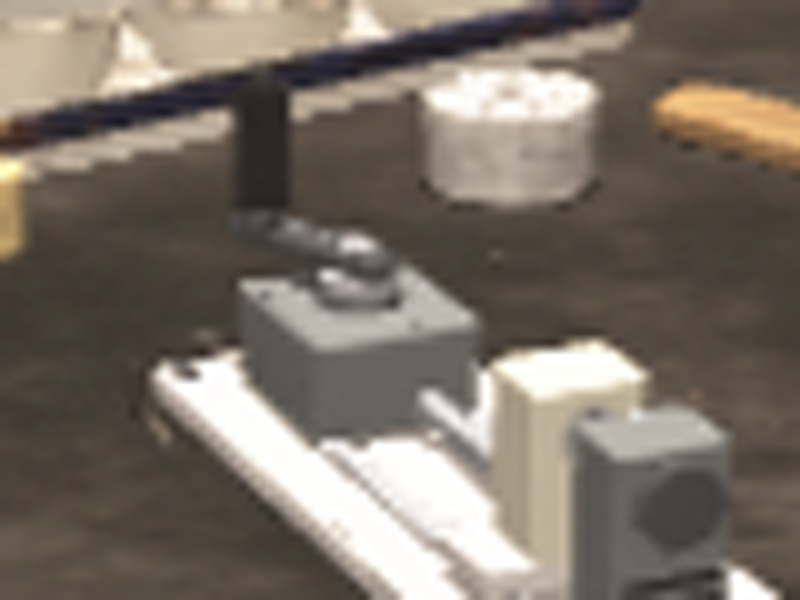

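Grip's θ comes to about 0.33 rad in both views, putting the grip near (0.510, 0.2135). Next I'll work out the approach.

```bash
cat >> h.py <<'E'
from cell import arm
def shifts(targets,yaw=None,cur=None):
    s=arm.observe(); p=s["position"]; M=R.from_rotvec(s["ee_rot"]).as_matrix()
    print("t",s["clock"],"pos",p.round(4),"jaw yaw deg",np.degrees(np.arctan2(M[1,1],M[0,1])).round(2),"z",M[:,2].round(4),"F",s["force"].round(1),"w",round(s["width"],3))
    for t in targets:
        print((1000*M.T@(np.array(t)-p)).round(1).tolist())
    if yaw is not None:
        y=np.radians(yaw); Y=np.array([np.cos(y),np.sin(y),0]);Z=np.array([0,0,-1.]);T=np.stack([np.cross(Y,Z),Y,Z],1)
        print("rot",R.from_matrix(M.T@T).as_rotvec().round(4).tolist())
E
python3 -c "
from h import *
shifts([(.36,.30,.40),(.5104,.2135,.38),(.5104,.2135,.254)],74.6)"
```

```text
t 0.1 pos [0.1659 0.6024 0.404 ] jaw yaw deg 74.6 z [-2.0e-04 -1.4e-03 -1.0e+00] F [ 0.4 -0.4  0.5] w 0.996
[-267.4, -240.0, 4.4]
[-435.4, -283.4, 24.5]
[-435.3, -283.2, 150.5]
rot [-0.0014, 0.0001, -0.0]
```

```bash
python3 -m pendant '[[[-60,-54,0,0,0,0,-1],[-107,-96,2,0,0,0,-1],[-160,-144,3,0,0,0,-1],[-214,-192,4,0,0,0,-1],[-267,-240,4,0,0,0,-1],[-320,-254,10,0,0,0,-1],[-375,-268,16,0,0,0,-1],[-435,-283,24,0,0,0,-1],[-435,-283,24,0,0,0,-1],[-435,-283,24,0,0,0,-1],[-435,-283,24,0,0,0,-1]]]'
python3 - <<'E'
from h import *
from cell import get_image
shifts([(.5104,.2135,.254)],74.6)
a=get_image("side");b=get_image("top")
cv2.imwrite("pics/m1.png",np.hstack([cv2.resize(a[100:280,150:330],(400,400)),cv2.resize(b[130:310,100:280],(400,400))])[:,:,::-1])
E
```

```text
clock: 1.48
position: [0.5095, 0.2148, 0.3804]
ee_rot: [-0.42, -3.112, 0.0]
force: [-0.1, -0.2, -0.9]
width: 0.995
t 1.475 pos [0.5095 0.2148 0.3804] jaw yaw deg 74.63 z [-1.1e-03  1.0e-04 -1.0e+00] F [-0.1 -0.2 -0.9] w 0.995
[-1.4, -1.0, 126.4]
rot [-0.0002, -0.0011, 0.0006]
```

View pics/m1.png

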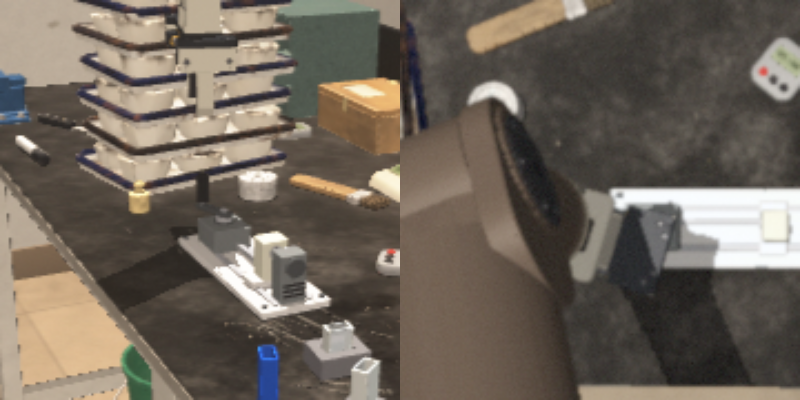

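The gripper hangs right above the grip, which is at (203,185) in the left half. I'll descend and close gently.

```bash
python3 -m pendant '[[[-1.4,-1,45,0,0,0,-1],[-1.4,-1,90,0,0,0,-1],[-1.4,-1,126,0,0,0,-1],[-1.4,-1,126,0,0,0,-1],[-1.4,-1,126,0,0,0,1],[-1.4,-1,126,0,0,0,1],[-1.4,-1,126,0,0,0,1],[-1.4,-1,126,0,0,0,1],[-1.4,-1,126,0,0,0,1]]]' 12
python3 - <<'E'
from h import *
from cell import get_image
shifts([])
a=get_image("side")
cv2.imwrite("pics/m2.png",cv2.resize(a[150:250,180:300],None,fx=6,fy=6)[:,:,::-1])
E
```

```text
clock: 2.7
position: [0.5113, 0.2128, 0.255]
ee_rot: [0.421, 3.113, 0.0]
force: [-0.4, -0.6, -0.6]
width: 0.5
t 2.7 pos [0.5113 0.2128 0.255 ] jaw yaw deg 74.59 z [ 3.e-04  2.e-04 -1.e+00] F [-0.4 -0.6 -0.6] w 0.5
```

View pics/m2.png

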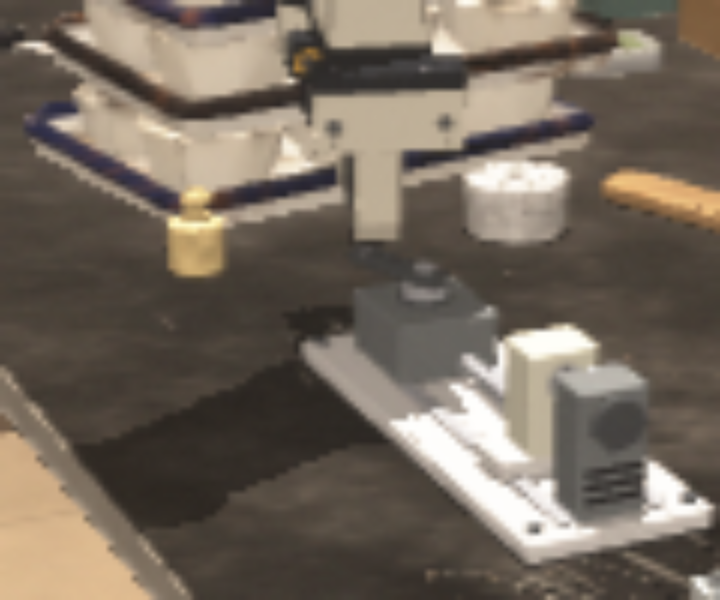

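```bash
python3 -m pendant '[[[0,0,0,0,0,0,1],[0,0,0,0,0,0,1],[0,0,0,0,0,0,1],[0,0,0,0,0,0,1],[0,0,0,0,0,0,1]]]' 12
python3 - <<'E'
from h import *
shifts([])
E
```

```text
clock: 3.38
position: [0.5113, 0.213, 0.2547]
ee_rot: [0.421, 3.113, 0.0]
force: [0.5, 1.8, 0.1]
width: 0.179
t 3.375 pos [0.5113 0.213  0.2547] jaw yaw deg 74.6 z [ 1.e-04  1.e-04 -1.e+00] F [0.5 1.8 0.1] w 0.179
```

```bash
cat >> h.py <<'E'
def circ(th0,steps,dps,r=42.):
    M=R.from_rotvec(arm.observe()["ee_rot"]).as_matrix(); yw=np.radians(.4)
    d=lambda t: np.array([-np.sin(t+yw),np.cos(t+yw),0])
    out=[]
    for i in range(1,steps+1):
        v=M.T@(r*(d(th0+np.radians(dps)*i)-d(th0))); out.append([round(float(v[0])),round(float(v[1]))])
    print(out)
E
python3 -c "
from h import *
circ(.32,20,9)"
```

```text
[[5, -4], [10, -9], [13, -14], [16, -20], [18, -27], [18, -33], [18, -40], [17, -46], [14, -53], [11, -58], [7, -63], [2, -68], [-3, -72], [-9, -74], [-16, -76], [-22, -77], [-29, -76], [-35, -75], [-41, -73], [-47, -70]]
```

```bash
python3 -m pendant '[[[5,-4,0,0,0,0,1],[10,-9,0,0,0,0,1],[13,-14,0,0,0,0,1],[16,-20,0,0,0,0,1],[18,-27,0,0,0,0,1],[18,-33,0,0,0,0,1],[18,-40,0,0,0,0,1],[17,-46,0,0,0,0,1]]]' 15
python3 - <<'E'
from h import *
from cell import get_image
shifts([])
a=get_image("side")
cv2.imwrite("pics/m3.png",cv2.resize(a[150:250,180:300],None,fx=6,fy=6)[:,:,::-1])
E
```

```text
clock: 4.38
position: [0.484, 0.1728, 0.2549]
ee_rot: [0.421, 3.109, 0.003]
force: [13.2, 2.9, -14.8]
width: 0.179
t 4.375 pos [0.484  0.1728 0.2549] jaw yaw deg 74.56 z [ 0.0046  0.0011 -1.    ] F [ 13.2   2.9 -14.8] w 0.179
```

View pics/m3.png

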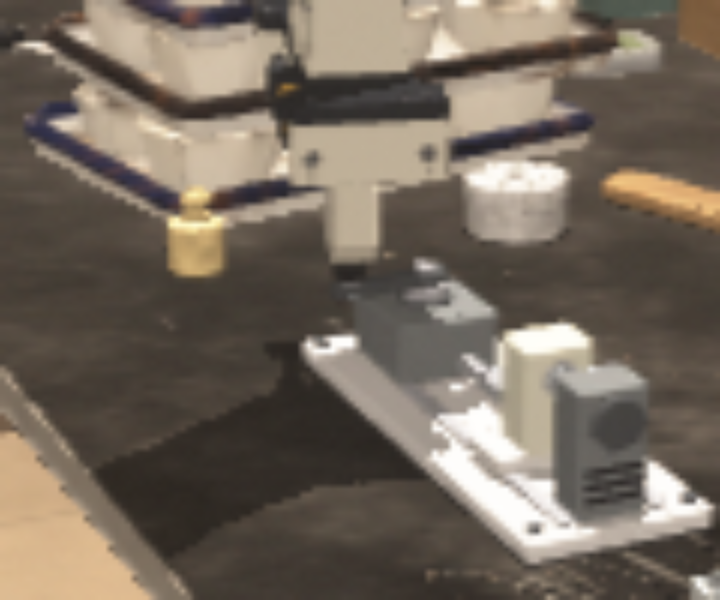

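```bash
cat >> h.py <<'E'
def circ2(base,c,th0,steps,dps,r=.042):
    M=R.from_rotvec([.421,3.113,0]).as_matrix(); yw=np.radians(.4); b=np.array([*base,0])
    out=[]
    for i in range(1,steps+1):
        t=th0+np.radians(dps)*i+yw
        w=np.array([c[0]-r*np.sin(t),c[1]+r*np.cos(t),0]); v=1000*M.T@(w-b); out.append([round(float(v[0]),1),round(float(v[1]),1)])
    print(out,"end",w[:2],"th",t-yw)
E
python3 -c "
from h import *
shifts([])
circ2((.4827,.1732),(.526,.1738),1.57,20,10)"
```

```text
t 4.425 pos [0.4841 0.172  0.2549] jaw yaw deg 74.52 z [ 4.6e-03  7.0e-04 -1.0e+00] F [ 12.3   0.8 -14.3] w 0.178
[[-3.8, -6.2], [-7.5, -12.5], [-12.3, -18.0], [-18.0, -22.6], [-24.3, -26.2], [-31.3, -28.6], [-38.5, -29.8], [-45.8, -29.7], [-53.0, -28.3], [-59.8, -25.7], [-66.1, -22.0], [-71.7, -17.2], [-76.3, -11.6], [-79.9, -5.2], [-82.3, 1.7], [-83.5, 9.0], [-83.4, 16.3], [-82.0, 23.5], [-79.4, 30.3], [-75.7, 36.6]] end [0.56537749 0.18840867] th 5.060658503988659
```

```bash
python3 -m pendant '[[[-4,-6,0,0,0,0,1],[-7.5,-12.5,0,0,0,0,1],[-12,-18,0,0,0,0,1],[-18,-22.5,0,0,0,0,1],[-24,-26,0,0,0,0,1],[-31,-28.5,0,0,0,0,1],[-38.5,-30,0,0,0,0,1],[-46,-29.5,0,0,0,0,1],[-53,-28,0,0,0,0,1]]]' 15
python3 -c "
from h import *
shifts([])
circ2((.526,.1318),(.526,.1738),3.1416,20,10)"
```

```text
clock: 5.55
position: [0.526, 0.132, 0.2546]
ee_rot: [-0.421, -3.112, 0.0]
force: [-2.2, 3.0, 0.3]
width: 0.178
t 5.55 pos [0.526  0.132  0.2546] jaw yaw deg 74.61 z [-1.5e-03  1.0e-04 -1.0e+00] F [-2.2  3.   0.3] w 0.178
[[-7.1, 2.7], [-13.4, 6.4], [-19.0, 11.2], [-23.6, 16.9], [-27.2, 23.3], [-29.6, 30.2], [-30.7, 37.4], [-30.6, 44.7], [-29.3, 51.9], [-26.7, 58.8], [-22.9, 65.1], [-18.1, 70.6], [-12.4, 75.2], [-6.1, 78.8], [0.9, 81.2], [8.1, 82.4], [15.4, 82.3], [22.6, 80.9], [29.4, 78.3], [35.7, 74.6]] end [0.51135968 0.21316574] th 6.632258503988659
```

Forces are small now, so I'll carry on round.

```bash
python3 -m pendant '[[[-7,2.5,0,0,0,0,1],[-13.5,6.5,0,0,0,0,1],[-19,11,0,0,0,0,1],[-23.5,17,0,0,0,0,1],[-27,23.5,0,0,0,0,1],[-29.5,30,0,0,0,0,1],[-30.5,37.5,0,0,0,0,1],[-30.5,44.5,0,0,0,0,1],[-29.5,52,0,0,0,0,1],[-26.5,59,0,0,0,0,1],[-23,65,0,0,0,0,1],[-18,70.5,0,0,0,0,1],[-12.5,75,0,0,0,0,1],[-6,79,0,0,0,0,1],[1,81,0,0,0,0,1],[8,82.5,0,0,0,0,1],[15.5,82.5,0,0,0,0,1],[22.5,81,0,0,0,0,1]]]' 15
python3 - <<'E'
from h import *
shifts([])
circ2((.526,.2158),(.526,.1738),0,20,10)
from cell import get_image
a=get_image("side");b=get_image("top")
cv2.imwrite("pics/m4.png",np.hstack([cv2.resize(a[150:250,200:300],(400,400)),cv2.resize(b[190:280,180:310],(400,277)) [:400] if 0 else cv2.resize(b[175:295,185:305],(400,400))])[:,:,::-1])
E
```

```text
clock: 7.8
position: [0.5255, 0.2161, 0.2547]
ee_rot: [-0.421, -3.113, 0.0]
force: [3.5, -0.1, -0.9]
width: 0.18
t 7.8 pos [0.5255 0.2161 0.2547] jaw yaw deg 74.6 z [-4.e-04  0.e+00 -1.e+00] F [ 3.5 -0.1 -0.9] w 0.18
[[7.1, -2.7], [13.4, -6.4], [19.0, -11.2], [23.6, -16.9], [27.2, -23.3], [29.6, -30.2], [30.7, -37.4], [30.6, -44.7], [29.3, -51.9], [26.7, -58.8], [22.9, -65.1], [18.1, -70.6], [12.4, -75.2], [6.1, -78.8], [-0.9, -81.2], [-8.1, -82.4], [-15.4, -82.3], [-22.6, -80.9], [-29.4, -78.3], [-35.7, -74.6]] end [0.54064003 0.13443416] th 3.490658503988659
```

View pics/m4.png

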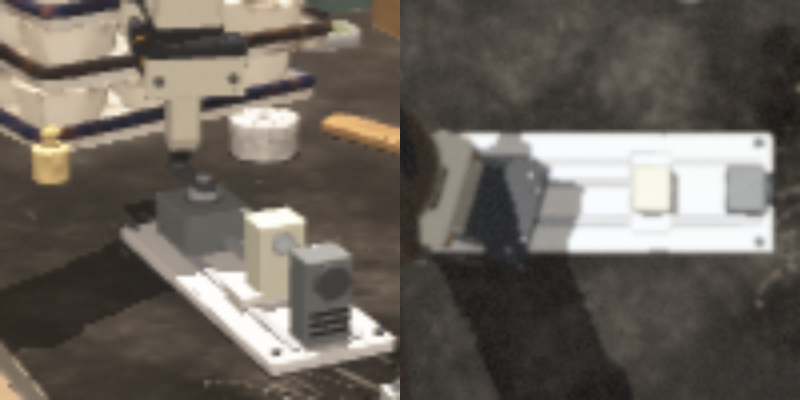

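The receiver has moved about halfway, with its top centre at (652,190) in the picture. Now the second turn.

```bash
python3 -m pendant '[[[7,-2.5,0,0,0,0,1],[13.5,-6.5,0,0,0,0,1],[19,-11,0,0,0,0,1],[23.5,-17,0,0,0,0,1],[27,-23.5,0,0,0,0,1],[29.5,-30,0,0,0,0,1],[30.5,-37.5,0,0,0,0,1],[30.5,-44.5,0,0,0,0,1],[29.5,-52,0,0,0,0,1],[26.5,-59,0,0,0,0,1],[23,-65,0,0,0,0,1],[18,-70.5,0,0,0,0,1],[12.5,-75,0,0,0,0,1],[6,-79,0,0,0,0,1],[-1,-81,0,0,0,0,1],[-8,-82.5,0,0,0,0,1],[-15.5,-82.5,0,0,0,0,1],[-22.5,-81,0,0,0,0,1]]]' 15
python3 -c "
from h import *
shifts([])"
```

```text
clock: 10.15
position: [0.5263, 0.132, 0.2546]
ee_rot: [-0.421, -3.112, 0.0]
force: [-2.4, 5.0, 0.2]
width: 0.184
t 10.15 pos [0.5263 0.132  0.2546] jaw yaw deg 74.6 z [-1.2e-03  1.0e-04 -1.0e+00] F [-2.4  5.   0.2] w 0.184
```

```bash
python3 -m pendant '[[[-7,2.5,0,0,0,0,1],[-13.5,6.5,0,0,0,0,1],[-19,11,0,0,0,0,1],[-23.5,17,0,0,0,0,1],[-27,23.5,0,0,0,0,1],[-29.5,30,0,0,0,0,1],[-30.5,37.5,0,0,0,0,1],[-30.5,44.5,0,0,0,0,1],[-29.5,52,0,0,0,0,1],[-26.5,59,0,0,0,0,1],[-23,65,0,0,0,0,1],[-18,70.5,0,0,0,0,1],[-12.5,75,0,0,0,0,1],[-6,79,0,0,0,0,1],[1,81,0,0,0,0,1]]]' 15
python3 - <<'E'
from h import *
shifts([(.525,.2158,.255)])
from cell import get_image
a=get_image("side");b=get_image("top")
cv2.imwrite("pics/m5.png",np.hstack([cv2.resize(a[150:250,200:300],(400,400)),cv2.resize(b[175:295,185:305],(400,400))])[:,:,::-1])
E
```

```text
clock: 12.02
position: [0.5464, 0.2111, 0.2548]
ee_rot: [0.42, 3.113, 0.001]
force: [3.4, 1.9, -3.6]
width: 0.175
t 12.025 pos [0.5464 0.2111 0.2548] jaw yaw deg 74.63 z [ 2.e-04  8.e-04 -1.e+00] F [ 3.4  1.9 -3.6] w 0.175
[21.8, -1.2, -0.2]
```

View pics/m5.png

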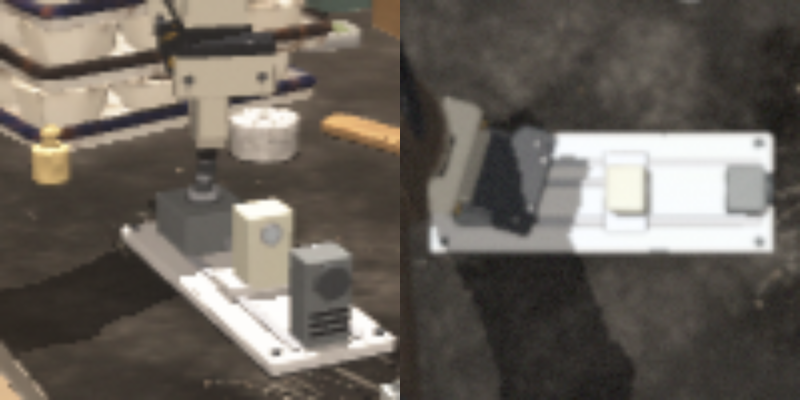

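```bash
python3 -c "
from h import *
circ2((.547,.2102),(.526,.1738),-.5236,8,5)"
```

```text
[[3.9, 0.8], [7.5, 1.2], [11.2, 1.3], [14.8, 1.1], [18.4, 0.6], [22.0, -0.3], [25.5, -1.4], [28.9, -2.9]] end [0.51841825 0.21511001] th 0.17453170079773184
```

```bash
python3 -m pendant '[[[4,1,0,0,0,0,1],[7.5,1.2,0,0,0,0,1],[11,1.3,0,0,0,0,1],[15,1,0,0,0,0,1],[18.5,0.5,0,0,0,0,1],[22,-0.3,0,0,0,0,1],[24,-1,0,0,0,0,1],[26,-1.5,0,0,0,0,1],[26,-1.5,0,0,0,0,1],[26,-1.5,0,0,0,0,1]]]' 15
python3 - <<'E'
from h import *
shifts([(.525,.2158,.255)])
from cell import get_image
b=get_image("top")
cv2.imwrite("pics/m6.png",cv2.resize(b[195:275,185:310],None,fx=6.4,fy=6.4,interpolation=cv2.INTER_CUBIC)[:,:,::-1])
E
```

```text
clock: 13.38
position: [0.5241, 0.2158, 0.2553]
ee_rot: [0.422, 3.106, 0.004]
force: [14.9, 5.0, -13.6]
width: 0.183
t 13.375 pos [0.5241 0.2158 0.2553] jaw yaw deg 74.54 z [ 0.0074  0.0014 -1.    ] F [ 14.9   5.  -13.6] w 0.183
[-0.8, 0.2, 0.3]
```

View pics/m6.png

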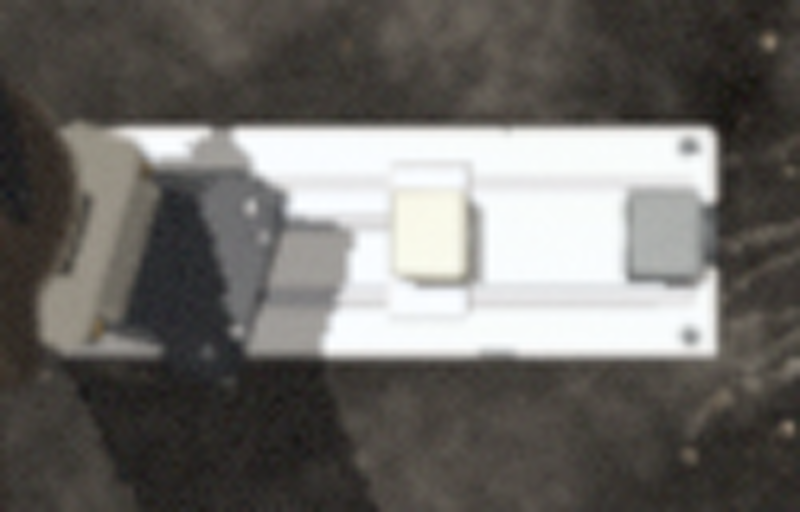

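The hand now meets a 15 N stop force. The posts' inner edges at 470 and 628 px give a gap of about 63 mm, so the receiver is fully back. Release and lift.

```bash
python3 -m pendant '[[[-1,0,0,0,0,0,-0.2],[-1,0,0,0,0,0,-0.2],[-1,0,0,0,0,0,-0.2],[-1,0,0,0,0,0,-0.2],[-1,0,-40,0,0,0,-0.2],[-1,0,-80,0,0,0,-0.2],[-1,0,-120,0,0,0,-0.2],[-1,0,-120,0,0,0,-0.2]]]' 15
python3 - <<'E'
from h import *
shifts([(.40,-.1,.38),(.4618,-.315,.38)],35.1)
from cell import get_image
a=get_image("side")
cv2.imwrite("pics/m7.png",cv2.resize(a[170:250,200:300],(800,640))[:600,:,::-1])
E
```

```text
clock: 14.42
position: [0.5232, 0.2156, 0.3779]
ee_rot: [0.421, 3.109, 0.005]
force: [-0.5, -0.1, -1.0]
width: 0.6
t 14.425 pos [0.5232 0.2156 0.3779] jaw yaw deg 74.58 z [ 0.005   0.0028 -1.    ] F [-0.5 -0.1 -1. ] w 0.6
[34.8, -336.9, -3.6]
[-81.9, -527.8, -3.9]
rot [0.0053, 0.0025, 0.6891]
```

View pics/m7.png

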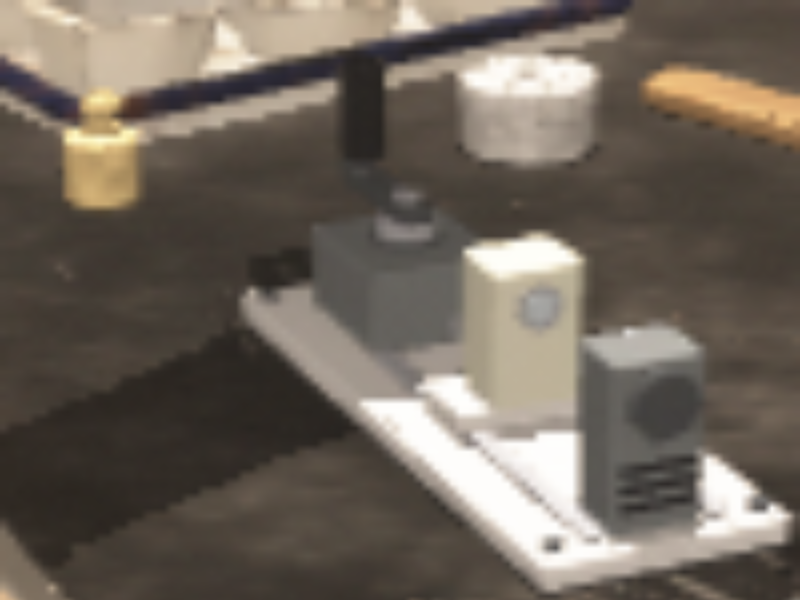

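```bash
python3 - <<'E'
from h import *
s=cv2.imread("pics/side0.png");t=cv2.imread("pics/top0.png")
def ov(im,cam,o,w,h,f,c,yaw):
    k=cv2.resize(im[o[1]:o[1]+h,o[0]:o[0]+w],None,fx=f,fy=f,interpolation=cv2.INTER_CUBIC)
    def poly(c,yaw,dx,dy,z,col):
        y=np.radians(yaw);pts=[]
        for a,b in((1,1),(1,-1),(-1,-1),(-1,1)):
            x=a*dx;yy=b*dy
            u=proj(cam,[c[0]+x*np.cos(y)-yy*np.sin(y),c[1]+x*np.sin(y)+yy*np.cos(y),z]); pts.append((u-np.array(o)+.5)*f-.5)
        cv2.polylines(k,[np.array(pts).round().astype(int)],True,col,1)
    poly(c,yaw,.015,.009,.075,(0,0,255)); poly((.4617,-.3155),35.1,.030,.025,.025,(0,255,0))
    return k
A=ov(s,"side",(290,255),50,60,8,(.4619,-.3148),35.5)
B=ov(t,"top",(375,235),50,60,8,(.4619,-.3148),35.5)
cv2.imwrite("pics/c1.png",np.hstack([A,B]))
E
```

```text
(no output)
```

View pics/c1.png

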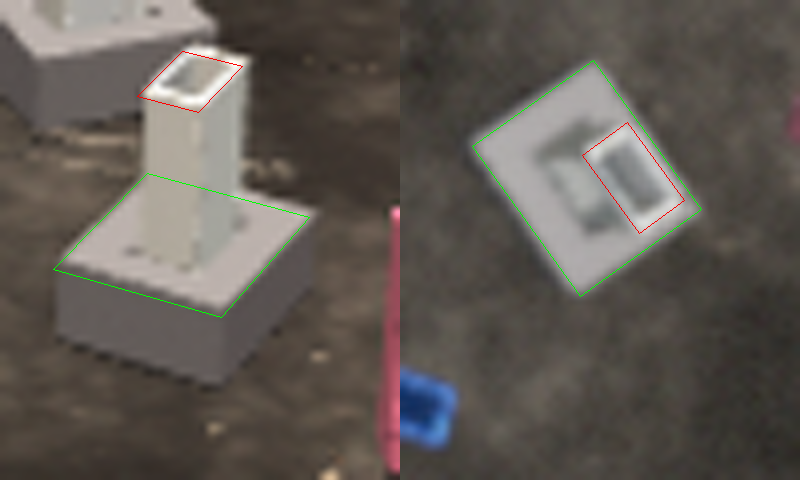

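The model outlines match the top view, and the side view is off by about 1.5 mm. Cranking also showed the true x about 1.5 mm beyond the top camera's value, so I take the cell at (0.4633, -0.315), yaw about 35°. Move above it.

```bash
python3 -m pendant '[[[-8,-50,0,0,0,0.1,-1],[-16,-100,0,0,0,0.2,-1],[-25,-155,0,0,0,0.3,-1],[-33,-210,0,0,0,0.4,-1],[-42,-265,0,0,0,0.5,-1],[-50,-320,0,0,0,0.6,-1],[-58,-375,0,0,0,0.69,-1],[-67,-430,0,0,0,0.69,-1],[-75,-480,0,0,0,0.69,-1],[-83,-527,0,0,0,0.69,-1],[-83,-527,0,0,0,0.69,-1],[-83,-527,0,0,0,0.69,-1],[-83,-527,0,0,0,0.69,-1]]]' 15
python3 - <<'E'
from h import *
shifts([(.4633,-.315,.30),(.4633,-.315,.219)],35.3)
print(arm.observe()["joints"].round(2))
from cell import get_image
a=get_image("side")
cv2.imwrite("pics/m8.png",cv2.resize(a[150:330,220:400],(600,600))[:,:,::-1])
E
```

```text
clock: 16.1
position: [0.4628, -0.3131, 0.3741]
ee_rot: [-1.446, -2.788, -0.001]
force: [-0.1, 0.3, -0.1]
width: 1.003
t 16.1 pos [ 0.4628 -0.3131  0.3741] jaw yaw deg 35.18 z [-8.0e-04  1.2e-03 -1.0e+00] F [-0.1  0.3 -0.1] w 1.003
[-1.9, -0.7, 74.1]
[-2.0, -0.7, 155.1]
rot [0.0, -0.0015, -0.0021]
[ 0.08  0.39  0.57  1.81 -0.24  1.02  1.36]
```

View pics/m8.png

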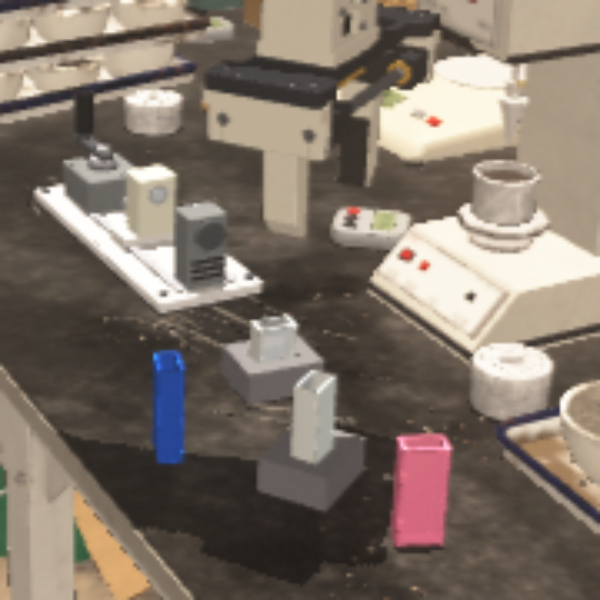

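The gripper is above the tall cell with the jaws along its long side. I'll go down to just above it and check alignment.

```bash
python3 -m pendant '[[[-1,-0.5,30,0,0,0,-1],[-2,-0.7,60,0,0,0,-1],[-2,-0.7,84,0,0,0,-1],[-2,-0.7,84,0,0,0,-1],[-2,-0.7,84,0,0,0,-1]]]' 15
python3 - <<'E'
from h import *
shifts([(.4633,-.315,.219)],35.3)
s=arm.observe();M=R.from_rotvec(s["ee_rot"]).as_matrix();p=s["position"]
from cell import get_image
a=get_image("side");b=get_image("top")
def k(im,o,w,h,f): return cv2.resize(im[o[1]:o[1]+h,o[0]:o[0]+w],None,fx=f,fy=f,interpolation=cv2.INTER_CUBIC)
cv2.imwrite("pics/m9.png",np.hstack([k(a,(270,200),100,120,5),k(b,(350,215),50,100,6)] if 0 else [k(a,(270,200),80,100,6),k(b,(340,215),50,100,6)])[:,:,::-1])
for y in(-.046,.046): print(proj("side",p+M@[0,y,.178]))
E
```

```text
clock: 16.77
position: [0.4634, -0.3165, 0.2916]
ee_rot: [1.448, 2.787, 0.0]
force: [1.0, -0.9, -0.5]
width: 1.0
t 16.775 pos [ 0.4634 -0.3165  0.2916] jaw yaw deg 35.1 z [ 8.e-04 -3.e-04 -1.e+00] F [ 1.  -0.9 -0.5] w 1.0
[1.3, 0.7, 72.6]
rot [0.0005, 0.0008, -0.0035]
[305.99582626 257.60222802]
[323.65054522 240.8915791 ]
```

View pics/m9.png

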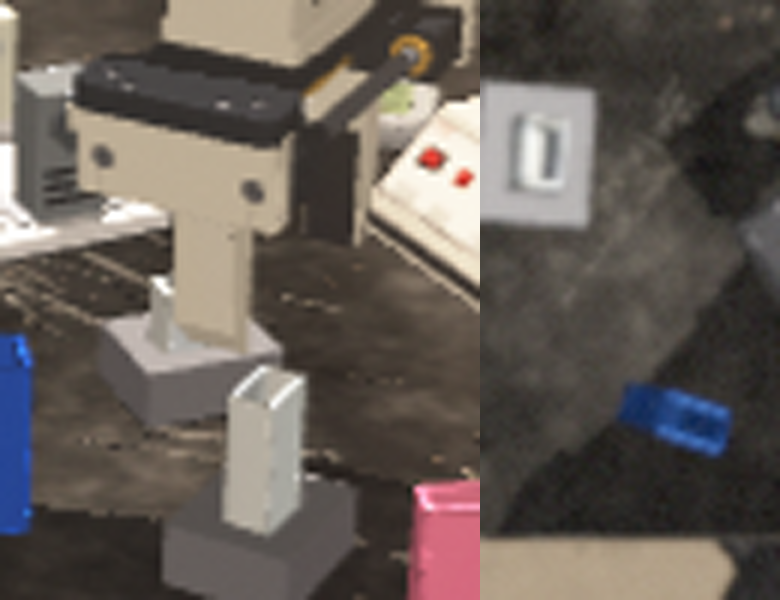

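The finger projects where it is seen, so the robot and side camera agree. Descend and close with 12 N.

```bash
python3 -m pendant '[[[1,0.5,25,0,0,0,-1],[1,0.5,50,0,0,0,-1],[1,0.5,72,0,0,0,-1],[1,0.5,72,0,0,0,-1],[1,0.5,72,0,0,0,-1]]]' 12
python3 - <<'E'
from h import *
shifts([(.4633,-.315,.219)],35.3)
from cell import get_image
a=get_image("side")
cv2.imwrite("pics/m10.png",cv2.resize(a[220:310,265:365],(700,630))[:600,:,::-1])
E
```

```text
clock: 17.5
position: [0.4632, -0.3159, 0.2199]
ee_rot: [1.448, 2.786, 0.0]
force: [0.2, 0.0, 0.2]
width: 0.999
t 17.5 pos [ 0.4632 -0.3159  0.2199] jaw yaw deg 35.06 z [ 1.4e-03 -7.0e-04 -1.0e+00] F [0.2 0.  0.2] w 0.999
[0.7, 0.6, 0.9]
rot [0.0007, 0.0014, -0.0042]
```

View pics/m10.png

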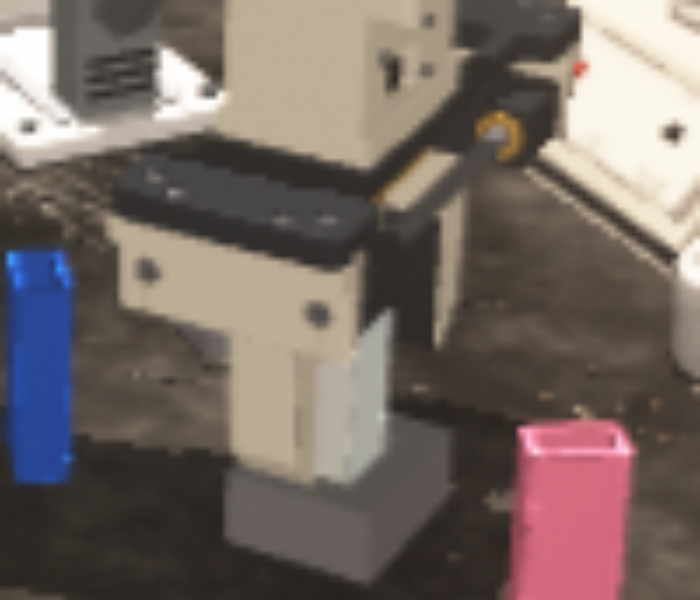

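```bash
python3 - <<'E'
from h import *
s=arm.observe();M=R.from_rotvec(s["ee_rot"]).as_matrix();p=s["position"]
f=lambda X:((proj("side",X)-[265,220]+.5)*7-.5).round()
for x in(-.0095,0,.0095): print("open pad",x,f(p+M@[x,-.046,.178]),"closed",f(p+M@[x,-.015,.178]))
for x in(-.009,.009):print("cell corner top/base25",x,[f(np.array([.4633,-.315,z])+M@[x,-.015,0]) for z in(.075,.041,.025)])
E
```

```text
open pad -0.0095 [309. 484.] closed [351. 439.]
open pad 0 [280. 476.] closed [323. 431.]
open pad 0.0095 [252. 468.] closed [295. 423.]
cell corner top/base25 -0.009 [array([352., 343.]), array([347., 440.]), array([345., 485.])]
cell corner top/base25 0.009 [array([298., 329.]), array([294., 425.]), array([292., 470.])]
```

Predicted cell edge (345–352) matches the seen edge (~350), so close.

```bash
python3 -m pendant '[[[0,0,0,0,0,0,1],[0,0,0,0,0,0,1],[0,0,0,0,0,0,1],[0,0,0,0,0,0,1],[0,0,0,0,0,0,1],[0,0,0,0,0,0,1],[0,0,0,0,0,0,1],[0,0,0,0,0,0,1],[0,0,0,0,0,0,1],[0,0,0,0,0,0,1]]]' 12
python3 - <<'E'
from h import *
shifts([(.4633,-.315,.36)],35.3)
from cell import get_image
a=get_image("side")
cv2.imwrite("pics/m11.png",cv2.resize(a[220:310,265:365],(700,630))[:600,:,::-1])
E
```

```text
clock: 18.8
position: [0.4628, -0.3155, 0.2187]
ee_rot: [-1.449, -2.787, -0.0]
force: [0.0, -0.9, 0.5]
width: 0.328
t 18.8 pos [ 0.4628 -0.3155  0.2187] jaw yaw deg 35.06 z [-0.  0. -1.] F [ 0.  -0.9  0.5] w 0.328
[0.2, 0.7, -141.3]
rot [-0.0, -0.0001, -0.0041]
```

View pics/m11.png

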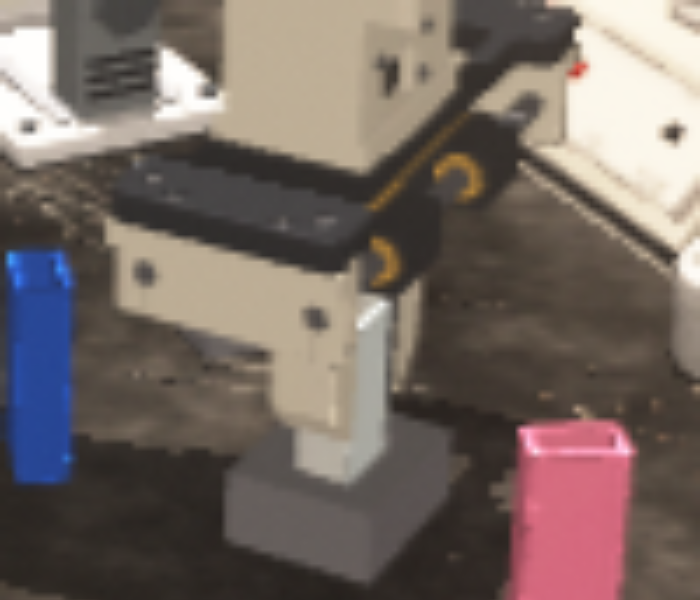

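The opening of 30.2 mm matches the frosted faces, with the pads centred on them. Lift.

```bash
python3 -m pendant '[[[0,0,-5,0,0,0,1],[0,0,-15,0,0,0,1],[0,0,-30,0,0,0,1],[0,0,-50,0,0,0,1],[0,0,-75,0,0,0,1],[0,0,-100,0,0,0,1],[0,0,-120,0,0,0,1],[0,0,-120,0,0,0,1],[0,0,-120,0,0,0,1]]]' 15
python3 - <<'E'
from h import *
shifts([(.527,.0238,.344),(.527,.0238,.244)],0.4)
from cell import get_image
a=get_image("side")
cv2.imwrite("pics/m12.png",cv2.resize(a[180:300,260:380],(600,600))[:,:,::-1])
E
```

```text
clock: 19.98
position: [0.4626, -0.3153, 0.3385]
ee_rot: [-1.449, -2.787, -0.0]
force: [-0.1, -0.1, -1.1]
width: 0.328
t 19.975 pos [ 0.4626 -0.3153  0.3385] jaw yaw deg 35.06 z [-1.e-04  3.e-04 -1.e+00] F [-0.1 -0.1 -1.1] w 0.328
[240.6, 247.5, -5.4]
[240.6, 247.5, 94.6]
rot [0.0, -0.0003, 0.605]
```

View pics/m12.png

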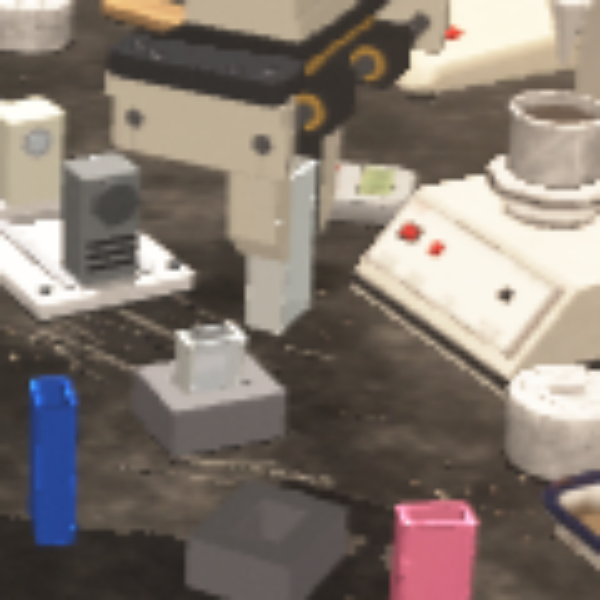

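The cell is held upright and its stand is empty. Carry it over the gap, turning it square.

```bash
python3 -m pendant '[[[12,12,-3,0,0,0.05,1],[36,37,-6,0,0,0.1,1],[60,62,-6,0,0,0.16,1],[84,87,-6,0,0,0.22,1],[108,111,-6,0,0,0.28,1],[132,136,-6,0,0,0.34,1],[156,161,-6,0,0,0.4,1],[180,186,-6,0,0,0.46,1],[204,210,-6,0,0,0.52,1],[225,231,-6,0,0,0.57,1],[240,247,-6,0,0,0.605,1],[240.6,247.5,-6,0,0,0.605,1],[240.6,247.5,-6,0,0,0.605,1],[240.6,247.5,-6,0,0,0.605,1]]]' 15
python3 - <<'E'
from h import *
shifts([(.527,.0238,.244)],0.4)
s=arm.observe();M=R.from_rotvec(s["ee_rot"]).as_matrix();p=s["position"]
from cell import get_image
a=get_image("side");b=get_image("top")
def k(im,o,w,h,f): return cv2.resize(im[o[1]:o[1]+h,o[0]:o[0]+w],None,fx=f,fy=f,interpolation=cv2.INTER_CUBIC)
cv2.imwrite("pics/m13.png",np.hstack([k(a,(230,150),80,110,5),k(b,(230,190),75,110,5)])[:,:,::-1])
E
```

```text
clock: 21.78
position: [0.5269, 0.0223, 0.3446]
ee_rot: [2.215, 2.228, -0.001]
force: [1.2, -0.3, -1.1]
width: 0.326
t 21.775 pos [0.5269 0.0223 0.3446] jaw yaw deg 0.32 z [-3.e-04 -3.e-04 -1.e+00] F [ 1.2 -0.3 -1.1] w 0.326
[1.5, 0.1, 100.6]
rot [-0.0003, 0.0003, -0.0015]
```

View pics/m13.png

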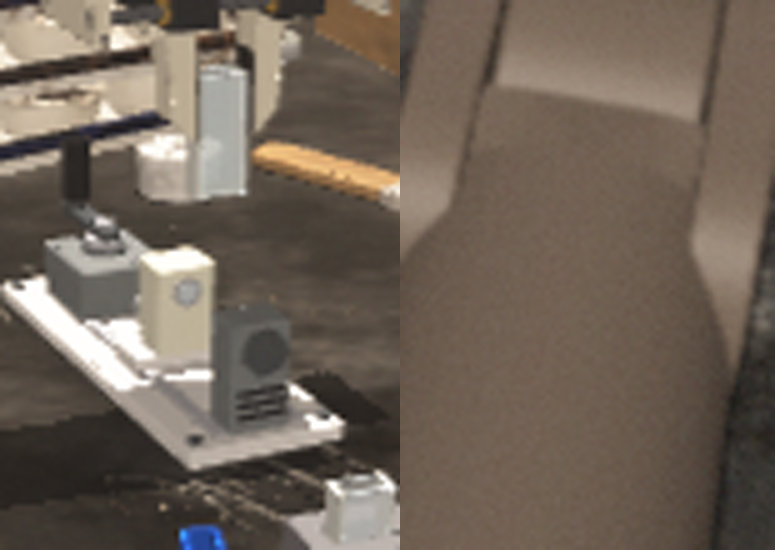

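```bash
cat > ov.py <<'E'
from h import *
from cell import get_image
import sys
def run(fn,dz=.214,o=(235,140),w=70,h=110,f=7):
    s=arm.observe();M=R.from_rotvec(s["ee_rot"]).as_matrix();p=s["position"]
    a=get_image("side")[:,:,::-1]
    k=cv2.resize(a[o[1]:o[1]+h,o[0]:o[0]+w],None,fx=f,fy=f,interpolation=cv2.INTER_CUBIC); c=k.copy()
    q=lambda X:((proj("side",X)-o+.5)*f-.5).round().astype(int)
    for z in(dz,dz-.07):
        cv2.polylines(c,[np.array([q(p+M@[x,y,z]) for x,y in((.009,.015),(.009,-.015),(-.009,-.015),(-.009,.015))])],True,(0,0,255),1)
    g=lambda x,y,z:q([.527-x*0+x,.0238+y,z])
    for y in(-.032,.032): cv2.polylines(c,[np.array([g(-.018,y,.076),g(.018,y,.076),g(.018,y,.017),g(-.018,y,.017)])],True,(0,255,0),1)
    r=np.hstack([k,c]); r=r[:600,:800] ; cv2.imwrite(fn,cv2.resize(np.hstack([k,c]),None,fx=.8,fy=.8) if r.shape!=np.hstack([k,c]).shape else r)
if __name__=="__main__": run(sys.argv[1])
E
python3 ov.py pics/m14.png
```

```text
(no output)
```

View pics/m14.png

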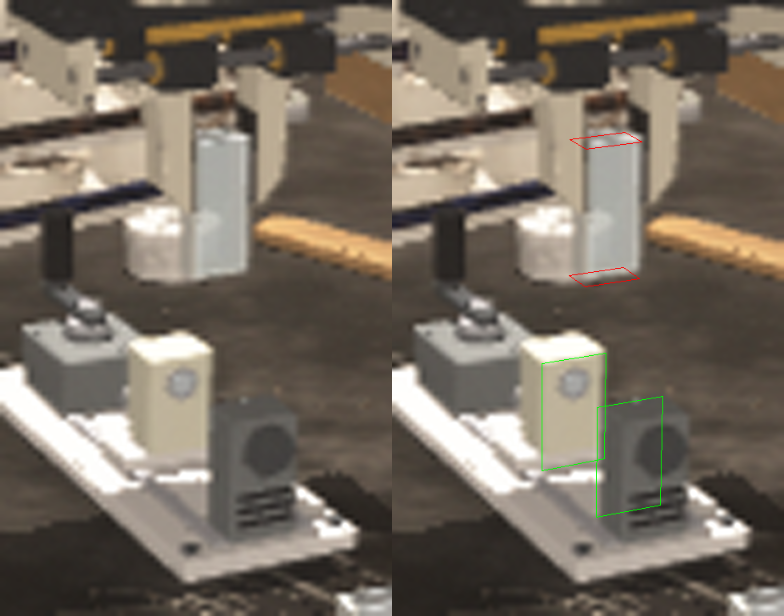

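The projected receiver face and cell outline match the picture within about 1 px. Lower it into the gap.

```bash
python3 -m pendant '[[[1.5,0,10,0,0,0,1],[1.5,0,25,0,0,0,1],[1.5,0,40,0,0,0,1],[1.5,0,55,0,0,0,1],[1.5,0,70,0,0,0,1],[1.5,0,82,0,0,0,1],[1.5,0,92,0,0,0,1],[1.5,0,100,0,0,0,1],[1.5,0,100,0,0,0,1],[1.5,0,100,0,0,0,1],[1.5,0,100,0,0,0,1],[1.5,0,100,0,0,0,1]]]' 15
python3 -c "
from h import *
shifts([(.527,.0238,.244)],0.4)"
python3 ov.py pics/m15.png
```

```text
clock: 23.42
position: [0.5273, 0.0251, 0.245]
ee_rot: [2.213, 2.229, 0.001]
force: [-0.1, 0.2, -0.1]
width: 0.327
t 23.425 pos [0.5273 0.0251 0.245 ] jaw yaw deg 0.4 z [ 6.e-04  2.e-04 -1.e+00] F [-0.1  0.2 -0.1] w 0.327
[-1.3, -0.3, 1.0]
rot [0.0006, -0.0002, 0.0]
```

View pics/m15.png

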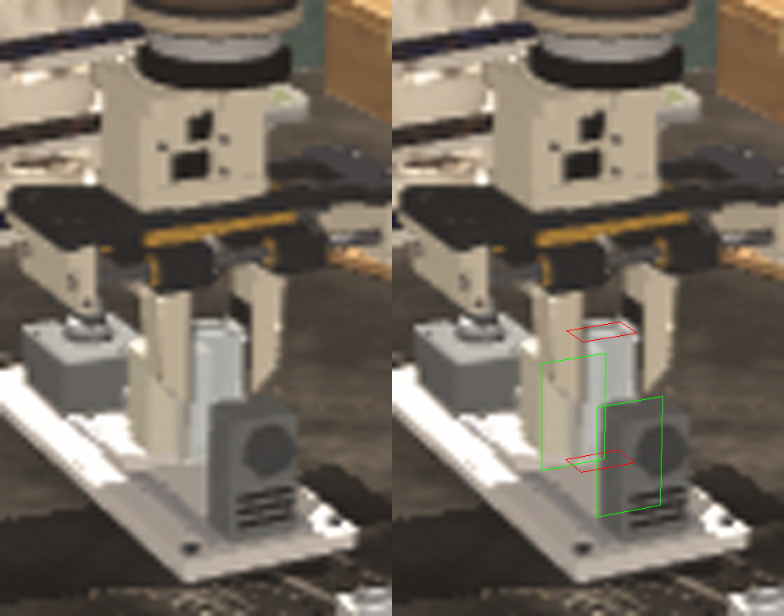

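The cell sits in the gap. I'll trim by 2 mm down, let it settle, then hand in.

```bash
python3 -m pendant '[[[-1,-0.5,2,0,0,0,1],[-1,-0.5,2,0,0,0,1],[-1,-0.5,2,0,0,0,1],[-1,-0.5,2,0,0,0,1],[-1,-0.5,2,0,0,0,1],[-1,-0.5,2,0,0,0,1],[-1,-0.5,2,0,0,0,1],[-1,-0.5,2,0,0,0,1]]]' 15
python3 -c "
from h import *
shifts([(.527,.0238,.244)],0.4); print(abs(arm.observe()['dq']).max())"
python3 ov.py pics/m16.png
python3 - <<'E'
from cell import get_image
import cv2
cv2.imwrite("pics/m17.png",get_image("side")[:,:,::-1])
E
```

```text
clock: 24.48
position: [0.5267, 0.0241, 0.2427]
ee_rot: [-2.214, -2.229, -0.0]
force: [-0.4, -0.0, -0.5]
width: 0.327
t 24.475 pos [0.5267 0.0241 0.2427] jaw yaw deg 0.4 z [ 0.e+00  1.e-04 -1.e+00] F [-0.4 -0.  -0.5] w 0.327
[-0.3, 0.3, -1.3]
rot [0.0, -0.0001, -0.0001]
0.0015387526550566608
```

View pics/m16.png

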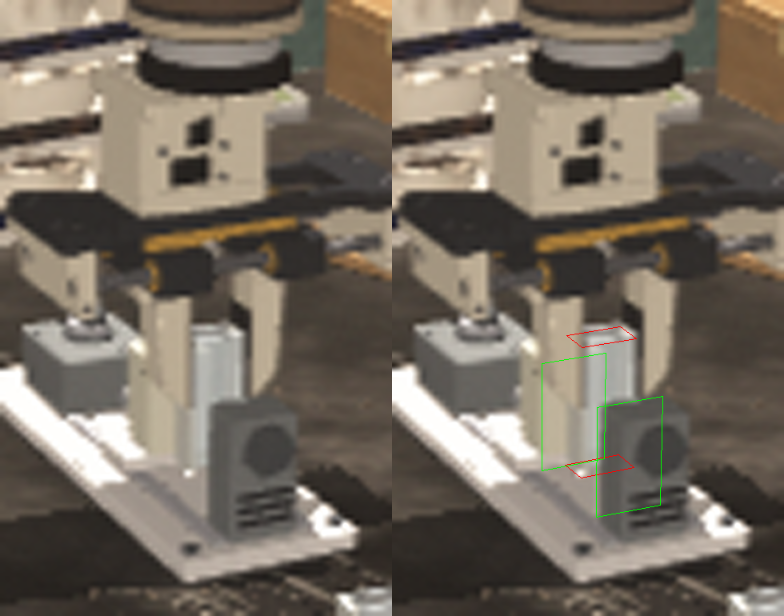

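View pics/m17.png

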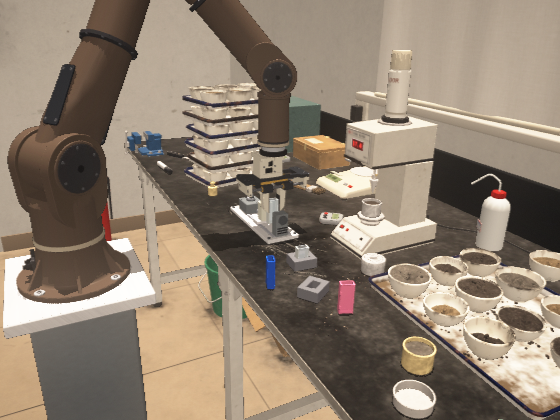

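The cell is upright between the posts and its outline agrees within about 1 px. The stand at (314,288) is empty, the short cell at (302,255) is in place, and the other objects are where they were.

```bash
python3 -c "
from cell import arm
print(arm.sign_off())"
```

```text
the job is handed in; nothing more can be done
None
```

I handed the job in at about 24.6 s, with the gripper still holding the tall cell in the middle of the light gap. The hand-in reports no verdict, so what follows is from my own last checks.

- **Crank and receiver:** I wound the crank counterclockwise by its grip through both turns until it met the stop, where the hand felt about 15 N. The gap between the posts then measured about 63 mm in the picture, against 64 mm when fully back. A side view after I let go showed the crank arm still at the stop.
- **Cell in the gripper:** I took the tall cell by its frosted faces; the opening was about 30 mm, as expected. I saw no sign of the panes being touched.
- **Cell position:** The gripper is within about 0.5 mm of the estimated beam centre in x and y. The cell is about 1 mm low by the arm reading, and square and upright to within about 0.01 rad. The outline in the side picture agrees within about 1 px (roughly 2 mm), and outside forces are under 1 N.
- **Bystanders:** The short cell, tin, timer and weight look unmoved in the last pictures.

**Disagreements:** The top camera put the rig and cell about 1.5–2 mm nearer in x than the crank motion and the side camera did. I used the robot and side camera values. During winding, the force at the hand twice reached about 20 N: once from a 2 mm error in my first axis estimate, which I corrected, and once at the stop.

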